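# Set the label jig's sliding stop and bring the carton up to it

## Task

Set up the label jig: push its sliding stop along the rail towards the carton until the spring peg on the stop drops into the notch between the two cross pins of the index block, and not past it. Then push the small carton that stands in the jig's lane back along the lane until it rests against the stop's blade, without knocking the stop out of its notch. Only push: do not grip or lift the stop or the carton, and leave the other things on the bench where they are.

Things in the scene. Friction and masses are not known exactly. Their poses are not given: they have to be found in the camera images.
- blade (a point): centre of the sliding stop's upright steel blade, standing across the lane: 80 mm wide (x), 8 mm thick (y), 60 mm high (z); this point is 40 mm above the bench. y points along the rail towards carton and notch. Push on its -y face; the notch is 55 to 180 mm ahead. Sliding takes about 2 N, the first pin about 10 N, then the force dips and the stop jumps home; the second pin takes about 15 N, backing out of the notch about 9 N.
- saddle (a point): middle of the underside of the stop's grey plastic saddle (26 mm in x, 50 mm in y, top 53 mm above the bench), 51 mm in +x from the blade's centre and fixed to it. It rides on the rail, slides only along y and cannot come off.
- peg_tip (a point): lowest point of the stop's spring peg, a 12 mm steel rod with a 12 mm roller below and a black knob (20 mm across) above, on the side of the rail away from the robot: 86 mm in +x from the blade's centre, at the same y. Sprung downwards; the tip is 20 mm above the bench when down and rises up to 14 mm as it rides over a pin.
- notch (a point): middle of the notch between the two cross pins of the index block, beyond the rail, 20 mm above the bench; y as for the blade. Axis of the first pin (12 mm thick) 9.4 mm before, of the second (16 mm, higher) 12.9 mm beyond. The stop is home when peg tip and notch have the same y; the peg pulls itself in from about 6 mm before. The block's place along the rail varies.
- carton_mid (a point): centre of the cardboard carton in the jig's lane: 66 mm (x) by 120 mm (y, along the lane) by 60 mm high, about 220 g, loose, on the jig's plate, so this point is 38 mm above the bench. Push it in -y on its +y end face, 60 mm from this point. It rests against the stop when this point is 64 mm from the blade's centre along y.
- jig: fixed label jig, aluminium plate 180 x 500 mm, 8 mm thick; origin on the bench surface, half-way along. x points across it, away from the robot, y along the rail, to the robot's left. Rail 20 mm wide, axis at x = 60 mm, top 30 mm above the bench; lip 6 mm wide at x = -31 mm, top 20 mm above the bench. The lane lies between, x = -28 to 50 mm, open at its ends and above.
- spare: second, loose small carton lying on the bench outside the jig, same size as the one in the lane; leave it
- tape: roll of parcel tape lying flat, 100 mm across, 48 mm high; bystander
- labels: roll of labels lying flat, 104 mm across, 55 mm high; bystander
- stapler: stapler 130 mm long, 40 mm high; bystander
- knife: closed utility knife lying flat, 170 mm long, 14 mm high; bystander
- mug: white mug, 80 mm across, 95 mm high; bystander
- glue: white bottle, 52 mm across, 130 mm high; bystander
- carton: the same carton in the lane; its origin is the centre of its underside, 30 mm below its centre
There are look-alikes about, which are no part of the job. What is shaped like the carton but purple is not meant.

How it is judged (in metres and radians):
On the way, in this order (a step that is already met when the one before it is completed fails the run):
1. the stop's peg has dropped into the notch (y of peg_tip in the frame of notch between -0.003 and 0.003 m), for 0.3 s.
2. the carton lies against the stop's blade, the peg still in the notch (y of peg_tip in the frame of notch between -0.004 and 0.004 m and y of carton_mid in the frame of blade between 0.06 and 0.069 m), for 0.2 s.
At the end, for the whole second after the job is handed in: The peg stands within 3 mm of the middle of the notch along the rail; the carton stands flat in the lane (within 0.1 rad of the lane's direction), at rest, with a gap of at most 5 mm between its end and the blade (all of step 1 and y of carton_mid in the frame of blade between 0.06 and 0.069 m and angle between the y axis of carton_mid and the y axis of jig, either way round below 0.1 rad and angle between carton_mid's own z axis and vertical below 0.05 rad and height (world z) of carton_mid below 0.041 m and linear speed of carton below 0.01 m/s); the robot touches nothing.
It fails at once if the stop is pushed past the notch (y of peg_tip in the frame of notch above 0.012 m).
It fails at once if the carton is lifted or tipped (height (world z) of carton_mid above 0.048 m or angle between carton_mid's own z axis and vertical above 0.2 rad).
It fails at once if the carton is taken between the fingers (x of the grasp point in the frame of carton_mid between -0.03 and 0.03 m and y of the grasp point in the frame of carton_mid between -0.05 and 0.05 m and z of the grasp point in the frame of carton_mid below 0.03 m).
It fails at once if the stop's blade is taken between the fingers (x of the grasp point in the frame of blade between -0.04 and 0.04 m and y of the grasp point in the frame of blade between -0.004 and 0.004 m and z of the grasp point in the frame of blade below 0.03 m).
It fails at once if another thing on the bench is moved by more than 20 mm (distance of any of spare, tape, labels, stapler, knife, mug, glue from where it was at the start of the episode above 0.02 m).
It also fails if it takes over 54 s, if anything falls off the work surface, if the arm or the gripper's body presses on something with over 40 N, if the wrist force passes 120 N, or if a joint passes its speed limit or range.

## Robot

A 6-joint arm with a two-finger parallel gripper is mounted at the origin on the work surface. World frame = base frame: x ahead of the robot, y to its left, z up, the work surface at z = 0. Lengths are in mm, angles in rad, forces in N, time in s.
With the tool pointing down it reaches from about 275 to 1000 mm from the base axis. Payload 8.4 kg.
Tool frame: the origin (TCP) lies between the finger pads; the fingertips stand r.nose_length ahead of it and the grasp point (between the pads) lies 8 mm behind it (r.nose_length is the distance from the TCP to the fingertips, in mm); y points along the fingers, x is the direction in which the jaws open and shut, and the axes are right-handed (so a half turn about y gives the same grasp; the last joint's range is limited). The gripper opens to 85 mm and grips with 20 to 120 N. Pads are 22 mm wide; open, the fingers measure 114 mm over their backs; the gripper's body (76 mm by 85 mm) begins 54 mm behind the grasp point. The pads swing forward as they close: fully open they stand 13 mm farther back than shut.
Start: joints at [-1.106, 0.353, 1.633, -0, 1.155, -0.002], TCP at [281.268, -558.136, 242.281] pointing down, gripper open.
Joint ranges: [-2.63, 2.63], [-0.92, 2.1], [0.06, 2.66], [-1.3, 4.44], [0, 2.69], [-3.02, 3.02]. Speed limits (rad/s): [2.22, 2.22, 2.79, 3.14, 3.14, 3.14].

## Interface

Orientations are given as [roll, pitch, yaw] about the fixed x, y, z axes, in that order (R = Rz(yaw) Ry(pitch) Rx(roll)).
In Python, from rig import r, cams, order gives the robot as it stands. The module is installed in compiled form; this text tells all that it offers.
- The arm moves only by the shell command python3 -m crank 'ROWS' [FORCE]. ROWS is JSON, a list of rows, each a list of 7 numbers: the turn, a rotation vector about the tool's x, y, z in degrees, then the shift along the tool's x, y, z in cm, then the opening, from -1 (shut) to 1 (fully open). A call has exactly 10 rows; each row shifts and turns the pose as measured when the row begins, along the tool's axes as they then stand; what a row does not reach is not made up. A row lasts 1/12 s, in which the tool goes at most 41.7 mm and 7.16 degrees, less where a joint would pass 70% of its speed; a pose out of reach is approached as far as the arm can. A call with a gripper value outside its range is refused whole. The fingers move at their own pace and stop on an object; FORCE is the grip in N (left out, the last holds). Time passes only in rows, so rows that do not move let the fingers close, or fill a call up. It gives the time, the measured TCP pose, the force and the opening at its end, in the units of the state.
- r.sense(): the state, without advancing time (a new reading comes with each control period).
- cams.grab_frame(name): name is "scene" or "side" or "wrist"; returns the picture (480x640x3 uint8, blue, green, red); there is no depth.
- cams.camera_info(name): a dict with "intrinsics" (3x3 intrinsics, pixels), "k1" (the pictures are not rectified: a ray, as slopes to the right and down, at radius r is drawn at 1 + k1 r^2 times it, then the intrinsics apply), "view" (4x4, takes a point from world to camera coordinates); the wrist camera has in their place "hand_eye" (4x4, takes a point from camera to tool coordinates, whose origin is the TCP and whose axes are the tool frame's). Camera axes: x right, y up, looking along -z (the intrinsics and any distortion apply to the point x, -y, -z); pixel columns grow to the right and rows downward; lengths in mm; the calibration is good to about 2 mm. A picture is of the moment at which its call begins: read the wrist's pose just before it. camera_info takes no time and is no camera call.
- order.sign_off(): hands the job in, once; it reports no verdict.
The state is a dict: "clock": time; "qpos": joint angles; "qvel": joint speeds; "joint_efforts": joint torques, N m; "eef_pos": TCP position; "tcp_rot": TCP orientation; "contact_force": force on the tool from outside, world axes, zero at the start; "wrist_torque": the same for the moment, N m; "opening": opening from 0.0 (shut) to 1.0 (fully open).
Only numpy, scipy, OpenCV 4.12 (cv2) and the standard library are available. Lean on these libraries where they do the work, as an engineer would, in place of code of your own. Each camera call takes 0.05 s, during which the arm holds its last target.

## Working session

There is one attempt and no reset: what is moved stays moved. The work goes in short steps, Python scripts to look and compute and a shell command to move; the robot and the scene stay as the last step left them, time stands still between calls to the robot, and variables do not carry over. Pictures are saved under pics/ and viewed, and the job is handed in when it is done.

```bash
mkdir -p pics; python3 - <<'E'
from rig import r,cams
import cv2,numpy as np
np.set_printoptions(precision=3,suppress=True)
print(r.sense(), r.nose_length)
for n in("scene","side","wrist"):
    f=cams.grab_frame(n); cv2.imwrite(f"pics/{n}0.png",f); print(n,cams.camera_info(n))
E
```

```text
{'clock': 0.0, 'qpos': array([-1.106,  0.354,  1.634, -0.   ,  1.155, -0.002]), 'qvel': array([-0.001,  0.   ,  0.001,  0.   , -0.   , -0.001]), 'joint_efforts': array([ -0.004, -60.527, -34.207,  -0.   ,   0.009,   0.   ]), 'eef_pos': array([ 281.058, -557.73 ,  241.593]), 'tcp_rot': array([-1.571,  0.001, -1.104]), 'contact_force': array([-0.029, -0.945,  0.017]), 'wrist_torque': array([-0.01 ,  0.032, -0.021]), 'opening': 1.000119949015719} 11.0
scene {'intrinsics': array([[454.997,   0.   , 315.616],
       [  0.   , 454.997, 242.089],
       [  0.   ,   0.   ,   1.   ]]), 'k1': -0.057877985402593986, 'view': array([[   -0.574,     0.819,    -0.011,   260.051],
       [   -0.632,    -0.434,     0.642,   278.221],
       [    0.521,     0.375,     0.766, -1272.335],
       [    0.   ,     0.   ,     0.   ,     1.   ]])}
side {'intrinsics': array([[488.393,   0.   , 316.647],
       [  0.   , 488.393, 244.389],
       [  0.   ,   0.   ,   1.   ]]), 'k1': 0.002671208135117676, 'view': array([[  -0.808,   -0.589,    0.006,  423.245],
       [   0.328,   -0.442,    0.835, -192.511],
       [  -0.489,    0.677,    0.551, -913.158],
       [   0.   ,    0.   ,    0.   ,    1.   ]])}
wrist {'intrinsics': array([[416.313,   0.   , 320.332],
       [  0.   , 416.313, 248.961],
       [  0.   ,   0.   ,   1.   ]]), 'k1': 0.032001651864365224, 'hand_eye': array([[   1.   ,   -0.001,    0.   ,    0.063],
       [   0.   ,    0.324,   -0.946, -130.618],
       [   0.001,    0.946,    0.324,   85.311],
       [   0.   ,    0.   ,    0.   ,    1.   ]])}
```

View pictures.

View pics/scene0.png

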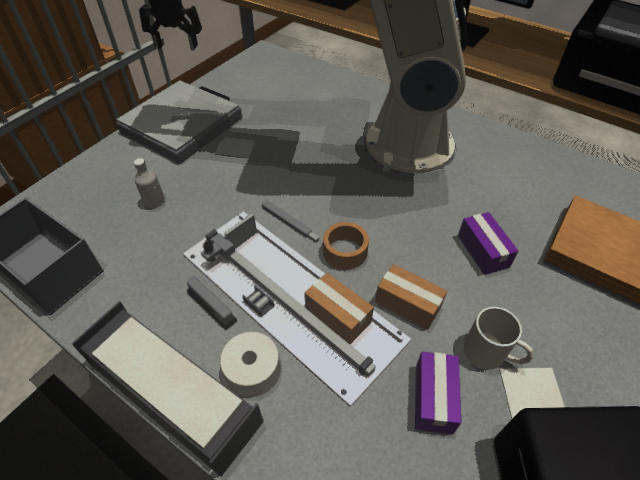

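View pics/side0.png

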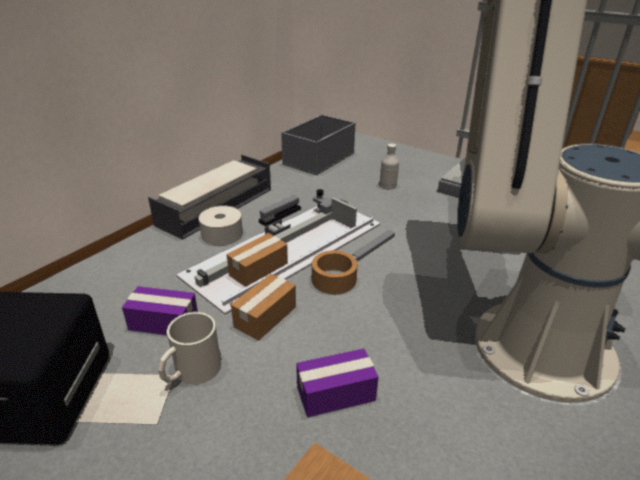

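View pics/wrist0.png

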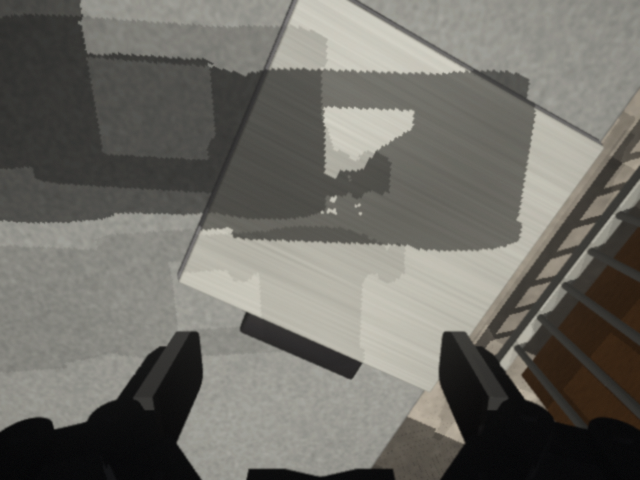

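```bash
cat > h.py <<'E'
import numpy as np,cv2
from rig import r,cams
from scipy.spatial.transform import Rotation as R
np.set_printoptions(precision=2,suppress=True)
def cam(n,s=None):
    ci=cams.camera_info(n);K=np.array(ci["intrinsics"]);k1=ci["k1"]
    if n=="wrist":
        T=np.eye(4);T[:3,:3]=R.from_euler("xyz",s["tcp_rot"]).as_matrix();T[:3,3]=s["eef_pos"]
        V=np.linalg.inv(T@np.array(ci["hand_eye"]))
    else: V=np.array(ci["view"])
    return K,k1,V
def ray(c,uv):
    K,k1,V=c
    p=cv2.undistortPoints(np.array([[uv]],float),K,np.array([k1,0,0,0.]))[0,0]
    d=V[:3,:3].T@np.array([p[0],-p[1],-1]);o=-V[:3,:3].T@V[:3,3];return o,d
def onz(c,uv,z):
    o,d=ray(c,uv);return o+d*(z-o[2])/d[2]
def proj(c,P):
    K,k1,V=c;q=V[:3,:3]@np.asarray(P,float)+V[:3,3]
    return cv2.projectPoints(np.array([[q[0],-q[1],-q[2]]]),np.zeros(3),np.zeros(3),K,np.array([k1,0,0,0.]))[0].ravel()
def tri(c1,u1,c2,u2):
    o1,d1=ray(c1,u1);o2,d2=ray(c2,u2);t=np.linalg.lstsq(np.c_[d1,-d2],o2-o1,rcond=None)[0]
    a=o1+d1*t[0];b=o2+d2*t[1];return (a+b)/2,np.linalg.norm(a-b)
E
python3 - <<'E'
import cv2
f=cv2.imread("pics/scene0.png");cv2.imwrite("pics/sc_crop.png",cv2.resize(f[200:410,170:430],None,fx=3,fy=2.85,interpolation=cv2.INTER_CUBIC)[:600,:800])
f=cv2.imread("pics/side0.png");cv2.imwrite("pics/si_crop.png",cv2.resize(f[180:310,170:400],None,fx=3.4,fy=3.4,interpolation=cv2.INTER_CUBIC)[:600,:800])
E
```

```text
(no output)
```

View pics/sc_crop.png

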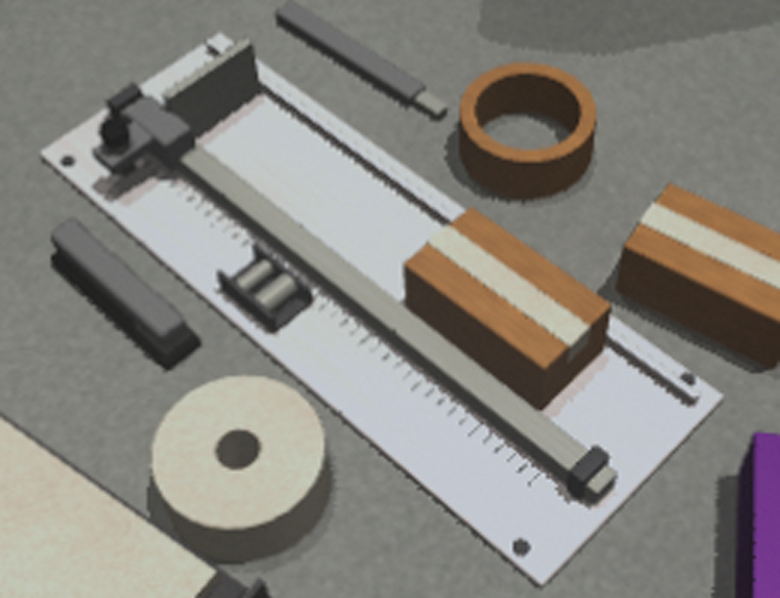

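View pics/si_crop.png

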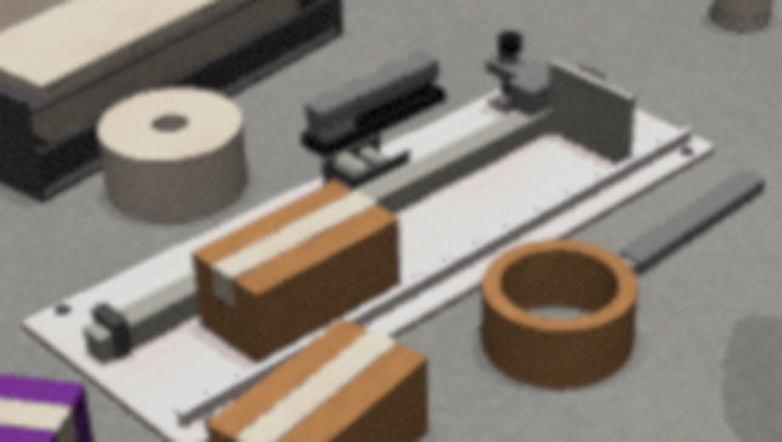

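```bash
python3 - <<'E'
from h import *
c=cam("scene");s=cam("side")
def S(x,y):return (170+x/3,200+y/2.85)
def D(x,y):return (170+x/3.4,180+y/3.4)
for p in [(222,35),(42,153),(543,585),(720,397)]: print("corner",onz(c,S(*p),8))
for p in [(712,148),(22,322)]: print("cornerside",onz(s,D(*p),8))
for p in [(170,97),(245,42)]: print("bladetop scene",onz(c,S(*p),70))
for p in [(552,63),(635,100)]: print("bladetop side",onz(s,D(*p),70))
for p in [(405,263),(545,365),(610,308),(470,210)]: print("cartontop",onz(c,S(*p),68))
for p in [(193,255),(262,292),(398,218),(335,182)]: print("cartontop side",onz(s,D(*p),68))
for p in [(245,270),(280,293)]: print("pins",onz(c,S(*p),26))
for p in [(115,130)]: print("knob",onz(c,S(*p),75))
E
```

```text
corner [ 471.05 -198.25    8.  ]
corner [ 644.9  -225.84    8.  ]
corner [720.7 263.2   8. ]
corner [547.24 288.14   8.  ]
cornerside [ 465.5  -197.37    8.  ]
cornerside [716.11 262.67   8.  ]
bladetop scene [ 581.35 -141.1    70.  ]
bladetop scene [ 507.67 -133.54   70.  ]
bladetop side [ 576.9  -140.92   70.  ]
bladetop side [ 496.33 -130.06   70.  ]
cartontop [605.45  82.57  68.  ]
cartontop [620.35 197.69  68.  ]
cartontop [561.57 208.55  68.  ]
cartontop [545.35  92.11  68.  ]
cartontop side [615.07 200.38  68.  ]
cartontop side [553.36 203.81  68.  ]
cartontop side [538.45  91.11  68.  ]
cartontop side [599.95  82.13  68.  ]
pins [649.89 -20.34  26.  ]
pins [651.32  11.35  26.  ]
knob [ 629.65 -147.55   75.  ]
```

```bash
python3 -m crank '[[0,0,0,-1.0,0,1.8,-1],[0,0,0,-1.8,0,3.3,-1],[0,0,0,-1.8,0,3.3,-1],[0,0,0,-1.8,0,3.3,-1],[0,0,0,-1.8,0,3.3,-1],[0,0,0,-1.8,0,3.3,-1],[0,0,0,-1.8,0,3.3,-1],[0,0,0,-1.8,0,3.3,-1],[0,0,0,-1.8,0,3.3,-1],[0,0,0,-1.8,0,3.3,-1]]'; python3 -m crank '[[0,-6,0,0,0,0,-1],[0,-6,0,0,0,0,-1],[0,-6,0,0,0,0,-1],[0,-6,0,0,0,0,-1],[0,-6,0,0,0,0,-1],[0,-6,0,0,0,0,-1],[0,-6,0,0,0,0,-1],[0,-6,0,0,0,0,-1],[0,-6,0,0,0,0,-1],[0,-0.5,0,0,0,0,-1]]'
```

```text
clock: 0.98
eef_pos: [488.1, -255.9, 238.9]
tcp_rot: [-1.574, 0.002, -1.115]
contact_force: [0.3, -1.2, 0.2]
opening: 0.001
clock: 1.82
eef_pos: [492.1, -245.6, 236.7]
tcp_rot: [-1.567, 0.006, -0.11]
contact_force: [0.5, -0.2, -0.1]
opening: -0.002
```

```bash
python3 -m crank '[[0,1.5,0,2,0,2.5,-1],[0,1,0,2,0,2.5,-1],[0,0,0,0.5,0,2.5,-1],[0,0,0,0,0,0,-1],[0,0,0,0,0,0,-1],[0,0,0,0,0,0,-1],[0,0,0,0,0,0,-1],[0,0,0,0,0,0,-1],[0,0,0,0,0,0,-1],[0,0,0,0,0,0,-1]]'; python3 - <<'E'
from h import *
s=r.sense();f=cams.grab_frame("wrist");cv2.imwrite("pics/w1.png",f)
import pickle;pickle.dump(s,open("w1.pkl","wb"));print(s["eef_pos"],s["tcp_rot"],s["clock"])
E
```

```text
clock: 2.65
eef_pos: [546.2, -177.6, 235.6]
tcp_rot: [-1.568, 0.009, -0.178]
contact_force: [-0.1, 0.0, 0.2]
opening: 0.001
[ 546.19 -177.64  235.55] [-1.57  0.01 -0.18] 2.65
```

View pics/w1.png

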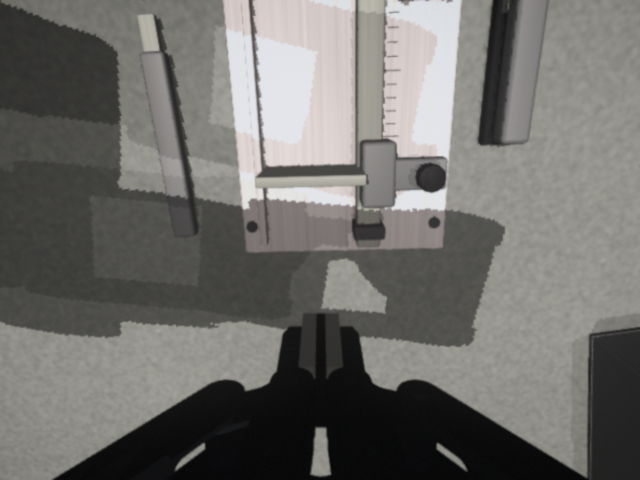

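```bash
python3 - <<'E'
from h import *
import pickle
s=pickle.load(open("w1.pkl","rb"));c=cam("wrist",s)
for p in [(257,187),(366,183),(258,177),(360,174)]: print("blade top",onz(c,p,70))
for p in [(430,177)]: print("knob",onz(c,p,80))
for p in [(247,251),(443,248),(228,0)]: print("corner",onz(c,p,8))
for p in [(252,227),(434,223)]: print("screw",onz(c,p,8))
for p in [(383,138),(388,10),(357,10),(358,138)]: print("rail edge",onz(c,p,30))
print(proj(c,s["eef_pos"]-[0,0,11]))
E
```

```text
blade top [ 506.99 -139.71   70.  ]
blade top [ 584.13 -150.53   70.  ]
blade top [ 509.3  -132.89   70.  ]
blade top [ 580.86 -143.47   70.  ]
knob [ 626.92 -152.32   80.  ]
corner [ 472.96 -204.61    8.  ]
corner [ 648.41 -232.67    8.  ]
corner [505.8   -8.44   8.  ]
screw [ 482.64 -183.28    8.  ]
screw [ 642.57 -207.9     8.  ]
rail edge [ 604.85 -125.59   30.  ]
rail edge [619.23 -39.77  30.  ]
rail edge [597.71 -35.79  30.  ]
rail edge [ 585.71 -122.12   30.  ]
[316.83 337.38]
```

```bash
python3 -m crank '[[0,-1.2,0,0.2,2,-0.4,-1],[0,0,0,0,3,0,-1],[0,0,0,0,3,0,-1],[0,0,0,0,3,0,-1],[0,0,0,0,2.5,0,-1],[0,0,0,0,2.0,0,-1],[0,0,0,0,1.5,0,-1],[0,0,0,0,1,0,-1],[0,0,0,0,0,0,-1],[0,0,0,0,0,0,-1]]'; python3 - <<'E'
from h import *
s=r.sense();f=cams.grab_frame("wrist");cv2.imwrite("pics/w2.png",f)
import pickle;pickle.dump(s,open("w2.pkl","wb"));print(s["eef_pos"],s["tcp_rot"],s["clock"])
E
```

```text
clock: 3.53
eef_pos: [548.2, -185.9, 51.4]
tcp_rot: [-1.57, 0.001, -0.162]
contact_force: [-0.4, 0.1, 0.5]
opening: -0.002
[ 548.22 -185.89   51.36] [-1.57  0.   -0.16] 3.5333
```

View pics/w2.png

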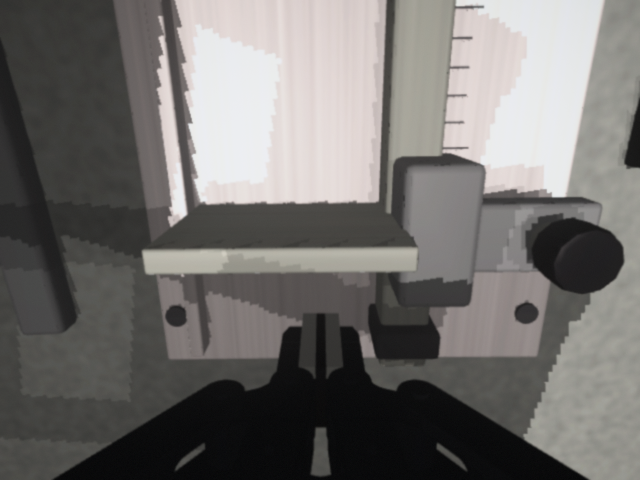

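```bash
python3 -m crank '[[0,0,0,0,1,0.6,-1],[0,0,0,0,0,0.6,-1],[0,0,0,0,0,0.4,-1],[0,0,0,0,0,0.4,-1],[0,0,0,0,0,0.3,-1],[0,0,0,0,0,0.3,-1],[0,0,0,0,0,0.3,-1],[0,0,0,0,0,0.3,-1],[0,0,0,0,0,0.3,-1],[0,0,0,0,0,0.3,-1]]'; python3 -m crank '[[0,0,0,0,0,0.5,-1],[0,0,0,0,0,0.5,-1],[0,0,0,0,0,0.5,-1],[0,0,0,0,0,0.5,-1],[0,0,0,0,0,0.5,-1],[0,0,0,0,0,0.5,-1],[0,0,0,0,0,0.5,-1],[0,0,0,0,0,0.5,-1],[0,0,0,0,0,0.5,-1],[0,0,0,0,0,0.5,-1]]'; python3 - <<'E'
from h import *
s=r.sense();f=cams.grab_frame("wrist");cv2.imwrite("pics/w3.png",f)
import pickle;pickle.dump(s,open("w3.pkl","wb"));print(s["eef_pos"],s["tcp_rot"],s["clock"])
E
```

```text
clock: 4.42
eef_pos: [557.8, -145.7, 45.3]
tcp_rot: [-1.572, -0.007, -0.161]
contact_force: [-0.2, -1.5, -1.4]
opening: -0.003
clock: 5.25
eef_pos: [566.1, -91.3, 45.3]
tcp_rot: [-1.572, -0.006, -0.161]
contact_force: [-1.2, -1.4, -0.1]
opening: -0.004
[566.08 -91.3   45.25] [-1.57 -0.01 -0.16] 5.25
```

View pics/w3.png

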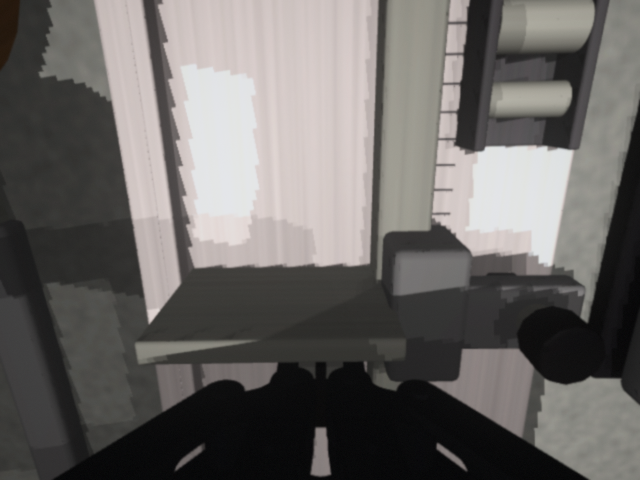

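```bash
python3 - <<'E'
from h import *
import pickle
s=pickle.load(open("w3.pkl","rb"));c=cam("wrist",s)
Rz=R.from_euler("xyz",s["tcp_rot"]).as_matrix()
J=np.array([[.988,-.156],[.156,.988]])
def rel(P): return J@(P-s["eef_pos"])[:2]
for z in (20,25,30):
  print(z,"pin1",rel(onz(c,(533,99),z)),rel(onz(c,(533,82),z)),rel(onz(c,(530,117),z)),"pin2",rel(onz(c,(545,27),z)),rel(onz(c,(545,5),z)),rel(onz(c,(545,50),z)))
print("blade",rel(onz(c,(137,342),70)),rel(onz(c,(405,338),70)),rel(onz(c,(139,362),70)),rel(onz(c,(405,361),70)))
print(onz(c,(533,99),25),onz(c,(545,27),25))
E
```

```text
20 pin1 [76.28 86.17] [75.33 91.65] [76.25 80.22] pin2 [ 76.32 108.34] [ 75.13 114.64] [ 77.59 101.51]
25 pin1 [73.86 86.13] [72.94 91.43] [73.83 80.36] pin2 [ 73.9  107.58] [ 72.75 113.68] [ 75.13 100.97]
30 pin1 [71.44 86.08] [70.56 91.21] [71.42 80.51] pin2 [ 71.48 106.82] [ 70.37 112.72] [ 72.67 100.43]
blade [-51.37  20.44] [25.91 21.  ] [-51.73  13.76] [26.36 13.27]
[652.44 -17.76  25.  ] [655.83   3.42  25.  ]
```

```bash
python3 -m crank '[[0,0,0,0,0,0.5,-1],[0,0,0,0,0,0.5,-1],[0,0,0,0,0,0.5,-1],[0,0,0,0,0,0.5,-1],[0,0,0,0,0,0.5,-1],[0,0,0,0,0,0.5,-1],[0,0,0,0,0,0.5,-1],[0,0,0,0,0,0.5,-1],[0,0,0,0,0,0.2,-1],[0,0,0,0,0,0.1,-1]]'; python3 - <<'E'
from h import *
s=r.sense();f=cams.grab_frame("wrist");cv2.imwrite("pics/w4.png",f)
import pickle;pickle.dump(s,open("w4.pkl","wb"));print(s["eef_pos"],s["tcp_rot"],s["clock"],s["contact_force"])
E
```

```text
clock: 6.13
eef_pos: [573.6, -43.1, 45.3]
tcp_rot: [-1.572, -0.005, -0.161]
contact_force: [-0.5, -1.4, -0.8]
opening: -0.002
[573.6  -43.05  45.25] [-1.57 -0.01 -0.16] 6.1333 [-0.53 -1.36 -0.77]
```

View pics/w4.png

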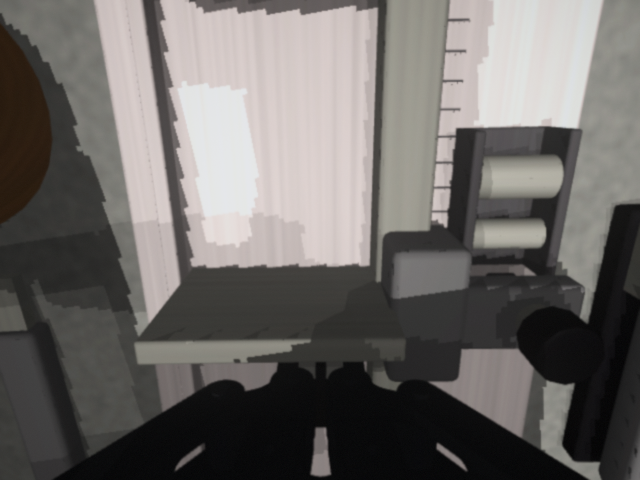

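```bash
python3 - <<'E'
from h import *
import pickle
s=pickle.load(open("w4.pkl","rb"));c=cam("wrist",s)
J=np.array([[.988,-.156],[.156,.988]])
def rel(P): return J@(P-s["eef_pos"])[:2]
for z in (20,25,30):
  print(z,"pin1",rel(onz(c,(510,219),z)),rel(onz(c,(510,249),z)),"pin2",rel(onz(c,(520,155),z)),rel(onz(c,(520,197),z)))
print("blade",rel(onz(c,(137,342),70)),rel(onz(c,(405,338),70)),rel(onz(c,(139,362),70)),rel(onz(c,(405,361),70)))
E
```

```text
20 pin1 [74.72 43.03] [76.48 30.81] pin2 [74.77 67.13] [77.2  51.58]
25 pin1 [72.35 44.36] [74.06 32.54] pin2 [72.41 67.69] [74.76 52.64]
30 pin1 [69.99 45.7 ] [71.64 34.27] pin2 [70.04 68.25] [72.31 53.7 ]
blade [-51.39  20.38] [25.91 21.01] [-51.74  13.7 ] [26.37 13.28]
```

```bash
python3 -m crank '[[0,0,0,0,0,0.2,-1],[0,0,0,0,0,0.2,-1],[0,0,0,0,0,0.2,-1],[0,0,0,0,0,0.2,-1],[0,0,0,0,0,0.2,-1],[0,0,0,0,0,0.2,-1],[0,0,0,0,0,0.1,-1],[0,0,0,0,0,0.1,-1],[0,0,0,0,0,0,-1],[0,0,0,0,0,0,-1]]'
```

```text
clock: 7.02
eef_pos: [575.4, -32.2, 45.3]
tcp_rot: [-1.577, -0.005, -0.159]
contact_force: [-1.5, -2.9, -0.4]
opening: 0.001
```

```bash
python3 -m crank '[[0,0,0,0,0,0.1,-1],[0,0,0,0,0,0.1,-1],[0,0,0,0,0,0.1,-1],[0,0,0,0,0,0.1,-1],[0,0,0,0,0,0.1,-1],[0,0,0,0,0,0,-1],[0,0,0,0,0,0,-1],[0,0,0,0,0,0,-1],[0,0,0,0,0,0,-1],[0,0,0,0,0,0,-1]]'
```

```text
clock: 7.85
eef_pos: [575.4, -32.6, 45.4]
tcp_rot: [-1.585, -0.004, -0.157]
contact_force: [-2.1, -3.8, 0.7]
opening: 0.002
```

```bash
python3 -m crank '[[0.8,0,0,0,0,0,-1],[0,0,0,0,0,0,-1],[0,0,0,0,0,0,-1],[0,0,0,0,0,0,-1],[0,0,0,0,0,0.1,-1],[0,0,0,0,0,0.2,-1],[0,0,0,0,0,0.2,-1],[0,0,0,0,0,0.2,-1],[0,0,0,0,0,0.2,-1],[0,0,0,0,0,0.2,-1]]'
```

```text
clock: 8.68
eef_pos: [576.5, -25.4, 45.4]
tcp_rot: [-1.575, -0.004, -0.156]
contact_force: [-0.5, -4.4, 0.1]
opening: 0.0
```

```bash
python3 -m crank '[[0,0,0,0,0,0,-1],[0,0,0,0,0,0,-1],[0,0,0,0,0,0,-1],[0,0,0,0,0,0,-1],[0,0,0,0,0,0,-1],[0,0,0,0,0,0,-1],[0,0,0,0,0,0,-1],[0,0,0,0,0,0.2,-1],[0,0,0,0,0,0.2,-1],[0,0,0,0,0,0.2,-1]]';python3 - <<'E'
from h import *
s=r.sense();f=cams.grab_frame("wrist");cv2.imwrite("pics/w5.png",f)
import pickle;pickle.dump(s,open("w5.pkl","wb"));print(s["eef_pos"],s["tcp_rot"],s["clock"],s["contact_force"])
E
```

```text
clock: 9.52
eef_pos: [577.6, -18.9, 45.4]
tcp_rot: [-1.575, -0.004, -0.156]
contact_force: [-0.2, 0.4, -0.0]
opening: 0.003
[577.64 -18.86  45.42] [-1.57 -0.   -0.16] 9.5167 [-0.18  0.39 -0.02]
```

View pics/w5.png

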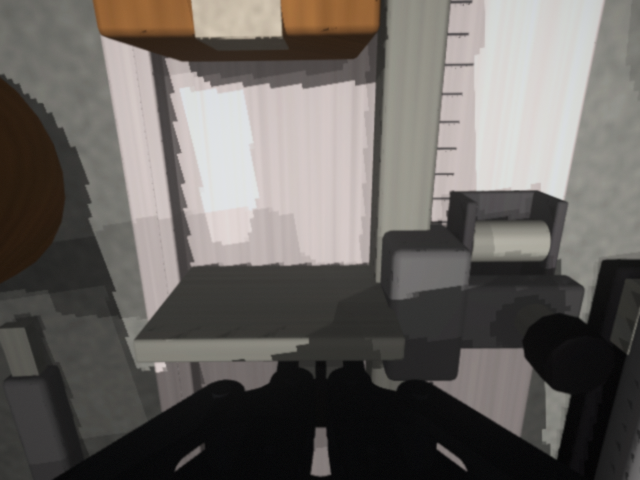

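```bash
python3 - <<'E'
from h import *
import pickle
J=np.array([[.988,-.156],[.156,.988]])
for n,a,b in (("w4",(520,155),(520,197)),("w5",(510,219),(510,262))):
  s=pickle.load(open(n+".pkl","rb"));c=cam("wrist",s)
  def rel(P): return J@(P-s["eef_pos"])[:2]
  for z in (25,28): print(n,z,rel(onz(c,a,z)),rel(onz(c,b,z)))
s=pickle.load(open("w5.pkl","rb"));print(s["joint_efforts"])
a=cv2.imread("pics/w4.png")[180:420,360:640];b=cv2.imread("pics/w5.png")[180:420,360:640]
cv2.imwrite("pics/cmp.png",cv2.resize(np.hstack([a,b]),None,fx=1.4,fy=1.4))
E
```

```text
w4 25 [72.41 67.69] [74.77 52.64]
w4 28 [70.99 68.02] [73.3  53.27]
w5 25 [72.13 44.63] [74.7 27.5]
w5 28 [70.71 45.43] [73.22 28.64]
[ -0.61 -61.73 -22.97  -0.09   0.    -0.09]
```

View pics/cmp.png

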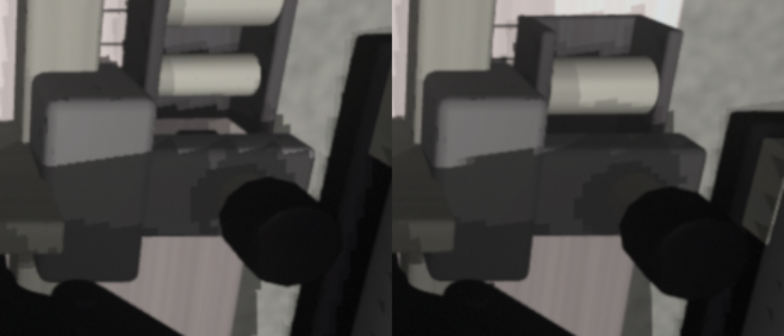

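```bash
python3 -m crank '[[0,0,0,0,0,0.1,-1],[0,0,0,0,0,0,-1],[0,0,0,0,0,0,-1],[0,0,0,0,0,0,-1],[0,0,0,0,0,0,-1],[0,0,0,0,0,0,-1],[0,0,0,0,0,0,-1],[0,0,0,0,0,0,-1],[0,0,0,0,0,0,-1],[0,0,0,0,0,0,-1]]';python3 - <<'E'
from h import *
s=r.sense();f=cams.grab_frame("wrist");cv2.imwrite("pics/w6.png",f)
import pickle;pickle.dump(s,open("w6.pkl","wb"));print(s["eef_pos"],s["tcp_rot"],s["clock"],s["contact_force"])
E
```

```text
clock: 10.4
eef_pos: [578.9, -16.2, 45.6]
tcp_rot: [-1.573, -0.006, -0.156]
contact_force: [0.2, 0.5, -0.6]
opening: 0.002
[578.86 -16.19  45.62] [-1.57 -0.01 -0.16] 10.4 [ 0.15  0.49 -0.61]
```

View pics/w6.png

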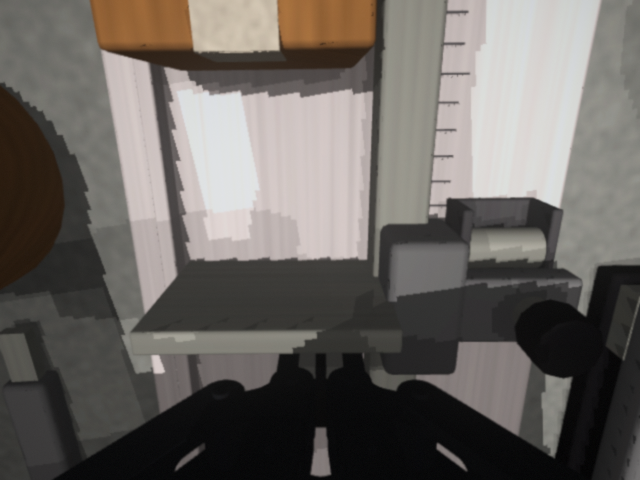

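```bash
python3 - <<'E'
from h import *
import pickle
J=np.array([[.988,-.156],[.156,.988]])
for n,bl,p2 in (("w4",[(137,342),(139,362)],(520,155)),("w5",[(137,342),(139,362)],(510,219)),("w6",[(132,333),(135,355)],(508,226))):
  s=pickle.load(open(n+".pkl","rb"));c=cam("wrist",s)
  def rel(P): return J@(P-s["eef_pos"])[:2]
  b=np.mean([rel(onz(c,p,70))[1] for p in bl]);p=rel(onz(c,p2,28))[1]; print(n,b,p,p-b)
a=cv2.imread("pics/w5.png")[180:420,360:640];b=cv2.imread("pics/w6.png")[180:420,360:640]
cv2.imwrite("pics/cmp2.png",cv2.resize(np.hstack([a,b]),None,fx=1.4,fy=1.4))
E
```

```text
w4 17.031931991440377 68.02364778204978 50.991715790609405
w5 16.782845216796424 45.43066154227992 28.647816325483497
w6 19.307555301392526 42.72885097376482 23.421295672372295
```

View pics/cmp2.png

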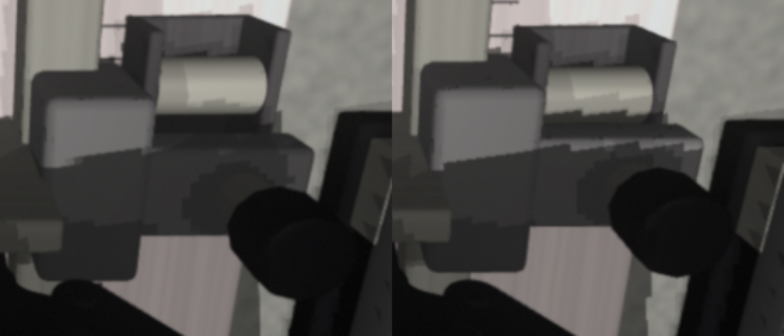

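```bash
python3 -m crank '[[0,0,0,0,0,0,-1],[0,0,0,0,0,0,-1],[0,0,0,0,0,0,-1],[0,0,0,0,0,0,-1],[0,0,0,0,0,0.1,-1],[0,0,0,0,0,0.1,-1],[0,0,0,0,0,0.1,-1],[0,0,0,0,0,0.1,-1],[0,0,0,0,0,0.1,-1],[0,0,0,0,0,0.1,-1]]';python3 - <<'E'
from h import *
s=r.sense();f=cams.grab_frame("wrist");cv2.imwrite("pics/w7.png",f)
import pickle;pickle.dump(s,open("w7.pkl","wb"));print(s["eef_pos"],s["tcp_rot"],s["clock"],s["contact_force"])
E
```

```text
clock: 11.28
eef_pos: [579.4, -13.0, 45.7]
tcp_rot: [-1.578, -0.006, -0.154]
contact_force: [-0.4, -8.7, 0.8]
opening: -0.0
[579.38 -13.03  45.65] [-1.58 -0.01 -0.15] 11.2833 [-0.41 -8.74  0.76]
```

View pics/w7.png

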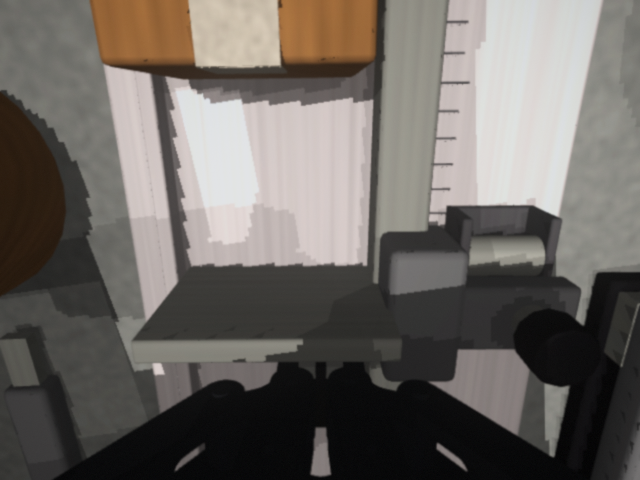

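```bash
python3 -m crank '[[0,0,0,0,0,-1,-1],[0,0,0,0,0,-1,-1],[0,0,0,0,-2,0,-1],[0,0,0,0,-3,0,-1],[0,0,0,0,-3,0,-1],[0,0,0,0,-3,0,-1],[0,0,0,0,-3,0,-1],[0,0,0,0,-3,1,-1],[0,0,0,0,0,3,-1],[0,0,0,0,0,3,-1]]'; python3 -m crank '[[0,0,0,0,0,3,-1],[0,0,0,0,0,3,-1],[0,0,0,0,0,3,-1],[0,0,0,0,0,3,-1],[0,0,0,0,0,3,-1],[0,0,0,0,0,2,-1],[0,0,0,0,0,1,-1],[0,0,0,0,0,0,-1],[0,0,0,0,0,0,-1],[0,0,0,0,0,0,-1]]'; python3 - <<'E'
from h import *
s=r.sense();f=cams.grab_frame("wrist");cv2.imwrite("pics/w8.png",f);cv2.imwrite("pics/s8.png",cams.grab_frame("scene"))
import pickle;pickle.dump(s,open("w8.pkl","wb"));print(s["eef_pos"],s["tcp_rot"],s["clock"],s["contact_force"])
E
```

```text
clock: 12.17
eef_pos: [583.4, 28.4, 222.0]
tcp_rot: [-1.578, -0.001, -0.161]
contact_force: [-0.7, -0.4, -0.7]
opening: -0.003
clock: 13.0
eef_pos: [614.6, 211.8, 223.2]
tcp_rot: [-1.575, -0.005, -0.162]
contact_force: [0.1, -0.1, 0.6]
opening: 0.002
[614.6  211.85 223.2 ] [-1.57 -0.   -0.16] 13.0 [ 0.11 -0.08  0.56]
```

View pics/w8.png

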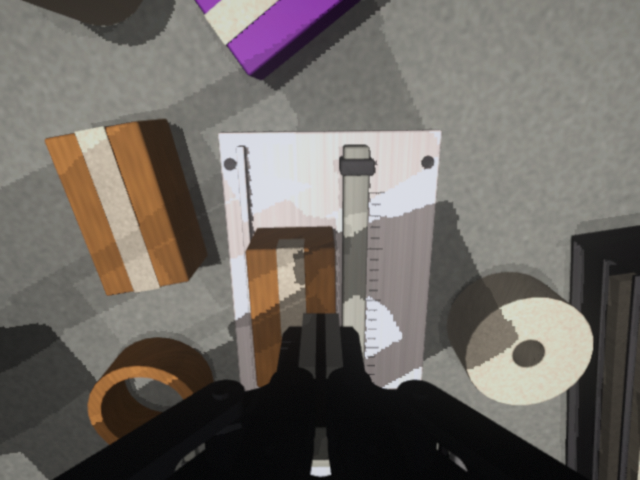

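View pics/s8.png

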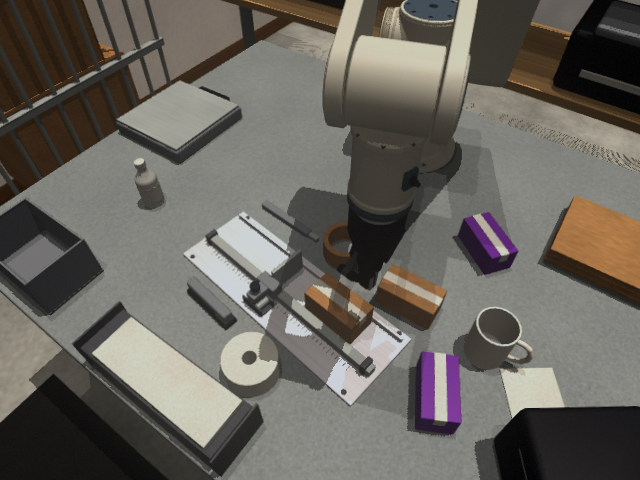

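```bash
python3 - <<'E'
from h import *
import pickle
J=np.array([[.988,-.156],[.156,.988]])
s=pickle.load(open("w8.pkl","rb"));c=cam("wrist",s)
def rel(P): return J@(P-s["eef_pos"])[:2]
for p in [(247,248),(335,250)]: print("top",onz(c,p,68),rel(onz(c,p,68)))
for p in [(260,227),(334,227)]: print("bot",onz(c,p,8),rel(onz(c,p,8)))
for p in [(220,131),(441,131)]: print("corner",onz(c,p,8),rel(onz(c,p,8)))
E
```

```text
top [562.35 207.16  68.  ] [-50.9  -12.78]
top [624.99 195.29  68.  ] [ 12.84 -14.73]
bot [563.51 205.43   8.  ] [-49.48 -14.31]
bot [626.42 195.11   8.  ] [ 14.29 -14.7 ]
corner [548.76 288.25   8.  ] [-76.97  65.21]
corner [722.47 259.83   8.  ] [99.09 64.24]
```

```bash
python3 -m crank '[[0,0,0,-1,0,1,-1],[0,0,0,-0.8,0,1,-1],[0,0,0,0,3,0,-1],[0,0,0,0,3,0,-1],[0,0,0,0,3,0,-1],[0,0,0,0,3,0,-1],[0,0,0,0,2.5,0,-1],[0,0,0,0,1.5,0,-1],[0,0,0,0,1,0,-1],[0,0,0,0,0,0,-1]]';  python3 - <<'E'
from h import *
s=r.sense();f=cams.grab_frame("wrist");cv2.imwrite("pics/w9.png",f)
import pickle;pickle.dump(s,open("w9.pkl","wb"));print(s["eef_pos"],s["tcp_rot"],s["clock"],s["contact_force"])
E
```

```text
clock: 13.93
eef_pos: [598.1, 237.5, 50.9]
tcp_rot: [-1.57, -0.01, -0.167]
contact_force: [-1.0, 0.3, -0.0]
opening: 0.002
[598.12 237.54  50.92] [-1.57 -0.01 -0.17] 13.9333 [-1.    0.34 -0.03]
```

View pics/w9.png

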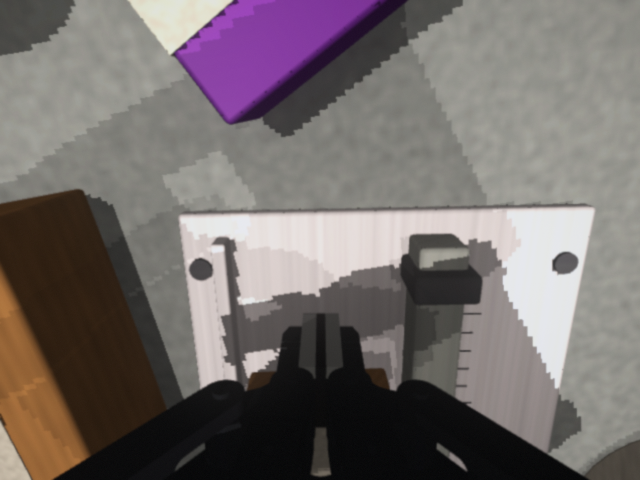

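```bash
python3 -m crank '[[0,-0.5,0,0,0.8,0,-1],[0,0,0,0,0,-0.6,-1],[0,0,0,0,0,-0.6,-1],[0,0,0,0,0,-0.5,-1],[0,0,0,0,0,-0.5,-1],[0,0,0,0,0,-0.5,-1],[0,0,0,0,0,-0.5,-1],[0,0,0,0,0,-0.5,-1],[0,0,0,0,0,-0.5,-1],[0,0,0,0,0,-0.5,-1]]'; python3 -m crank '[[0,0,0,0,0,-0.5,-1],[0,0,0,0,0,-0.5,-1],[0,0,0,0,0,-0.5,-1],[0,0,0,0,0,-0.5,-1],[0,0,0,0,0,-0.3,-1],[0,0,0,0,0,-0.3,-1],[0,0,0,0,0,-0.2,-1],[0,0,0,0,0,-0.1,-1],[0,0,0,0,0,0,-1],[0,0,0,0,0,0,-1]]';  python3 - <<'E'
from h import *
s=r.sense();p=s["eef_pos"];print(.156*p[0]+.988*p[1])
cv2.imwrite("pics/s10.png",cams.grab_frame("scene")[200:410,170:430]);cv2.imwrite("pics/d10.png",cams.grab_frame("side")[160:320,170:400])
a=cv2.imread("pics/s10.png");cv2.imwrite("pics/s10.png",cv2.resize(a,None,fx=2.8,fy=2.8,interpolation=2))
a=cv2.imread("pics/d10.png");cv2.imwrite("pics/d10.png",cv2.resize(a,None,fx=3.4,fy=3.4,interpolation=2))
E
```

```text
clock: 14.82
eef_pos: [594.6, 188.9, 49.9]
tcp_rot: [-1.564, -0.021, -0.158]
contact_force: [-0.1, 0.9, 0.1]
opening: -0.001
clock: 15.65
eef_pos: [589.3, 156.1, 49.6]
tcp_rot: [-1.564, -0.02, -0.159]
contact_force: [0.9, 1.0, -0.8]
opening: 0.004
246.13831921302372
```

View pics/s10.png

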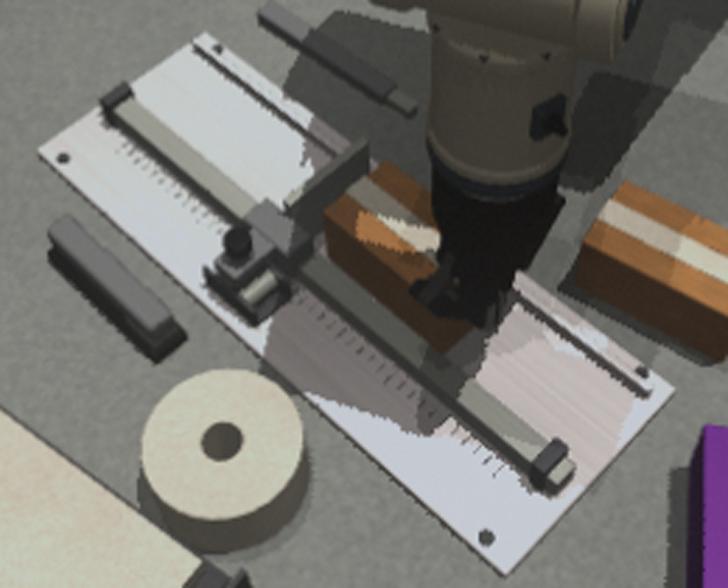

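View pics/d10.png

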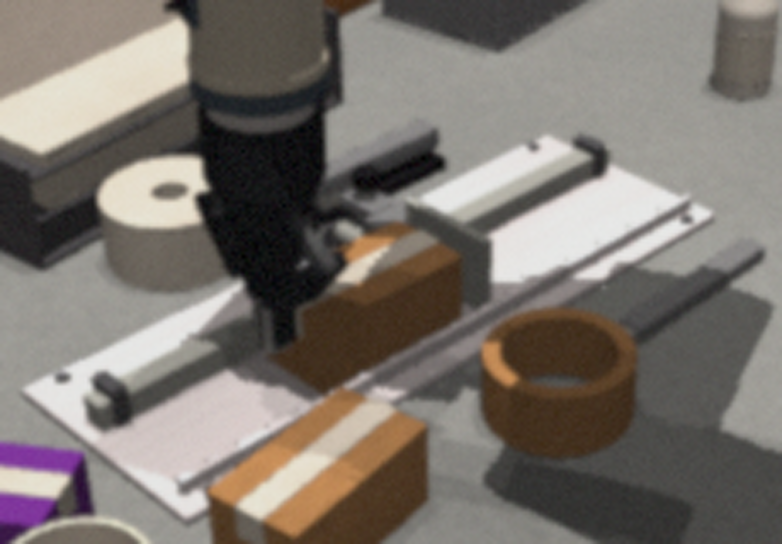

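```bash
python3 -m crank '[[0,0,0,0,0,-0.2,-1],[0,0,0,0,0,-0.2,-1],[0,0,0,0,0,-0.2,-1],[0,0,0,0,0,-0.2,-1],[0,0,0,0,0,-0.1,-1],[0,0,0,0,0,-0.1,-1],[0,0,0,0,0,-0.1,-1],[0,0,0,0,0,-0.1,-1],[0,0,0,0,0,-0.1,-1],[0,0,0,0,0,-0.1,-1]]'
```

```text
clock: 16.58
eef_pos: [587.1, 141.7, 49.6]
tcp_rot: [-1.563, -0.021, -0.158]
contact_force: [0.8, 1.2, 0.2]
opening: 0.002
```

```bash
python3 -m crank '[[0,0,0,0,0,0,-1],[0,0,0,0,0,0,-1],[0,0,0,0,0,0,-1],[0,0,0,0,0,0,-1],[0,0,0,0,0,0,-1],[0,0,0,0,0,0,-1],[0,0,0,0,0,-0.1,-1],[0,0,0,0,0,-0.1,-1],[0,0,0,0,0,-0.1,-1],[0,0,0,0,0,-0.1,-1]]';  python3 - <<'E'
from h import *
for n,sl in(("scene",np.s_[200:410,170:430]),("side",np.s_[160:320,170:400])):
  cv2.imwrite(f"pics/{n}11.png",cv2.resize(cams.grab_frame(n)[sl],None,fx=2.8,fy=2.8,interpolation=2))
E
```

```text
clock: 17.42
eef_pos: [586.5, 137.6, 49.6]
tcp_rot: [-1.563, -0.021, -0.158]
contact_force: [0.5, 7.1, 0.7]
opening: 0.003
```

View pics/scene11.png

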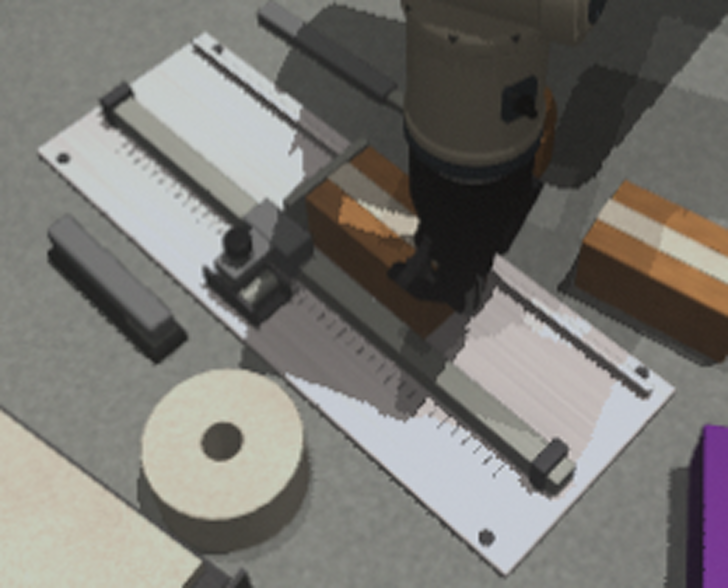

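View pics/side11.png

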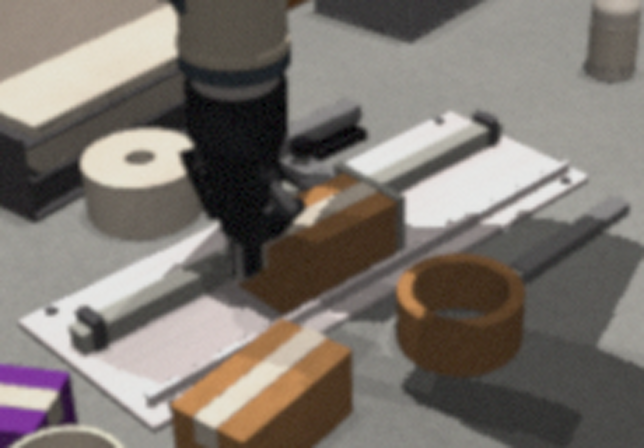

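```bash
python3 -m crank '[[0,0,0,0,0,0,-1],[0,0,0,0,0,0,-1],[0,0,0,0,0,0,-1],[0,0,0,0,0,0,-1],[0,0,0,0,0,0.3,-1],[0,0,0,0,0,1,-1],[0,0,0,0,0,1.5,-1],[0,0,0,0,0,1.5,-1],[0,0,0,0,-2,0,-1],[0,0,0,0,-3,0,-1]]'; python3 -m crank '[[0,0,0,0,-3,0,-1],[0,0,0,0,-3,0,-1],[0,0,0,0,-3,-1,-1],[0,0,0,0,-3,-3,-1],[0,0,0,0,0,-4,-1],[0,0,0,0,0,-4,-1],[0,0,0,0,0,-4,-1],[0,0,0,0,0,-4,-1],[0,0,0,0,0,-3,-1],[0,0,0,0,0,0,-1]]';python3 -m crank '[[0,0,0,0,0,-3,-1],[0,0,0,0,0,-2,-1],[0,0,0,0,0,0,-1],[0,0,0,0,0,0,-1],[0,0,0,0,0,0,-1],[0,0,0,0,0,0,-1],[0,0,0,0,0,0,-1],[0,0,0,0,0,0,-1],[0,0,0,0,0,0,-1],[0,0,0,0,0,0,-1]]'; python3 - <<'E'
from h import *
s=r.sense();f=cams.grab_frame("wrist");cv2.imwrite("pics/w12.png",f)
import pickle;pickle.dump(s,open("w12.pkl","wb"));print(s["eef_pos"],s["clock"])
cv2.imwrite("pics/s12.png",cv2.resize(cams.grab_frame("scene")[200:410,170:430],None,fx=2.8,fy=2.8,interpolation=2))
E
```

```text
clock: 18.35
eef_pos: [589.3, 184.2, 95.3]
tcp_rot: [-1.568, -0.012, -0.159]
contact_force: [0.4, 0.1, 0.2]
opening: -0.0
clock: 19.18
eef_pos: [559.4, -33.0, 229.6]
tcp_rot: [-1.564, -0.028, -0.141]
contact_force: [-0.5, 0.5, -0.2]
opening: -0.004
clock: 20.02
eef_pos: [556.5, -75.0, 230.5]
tcp_rot: [-1.562, -0.03, -0.137]
contact_force: [0.1, 0.5, -0.8]
opening: -0.003
[556.54 -75.01 230.49] 20.0167
```

View pics/w12.png

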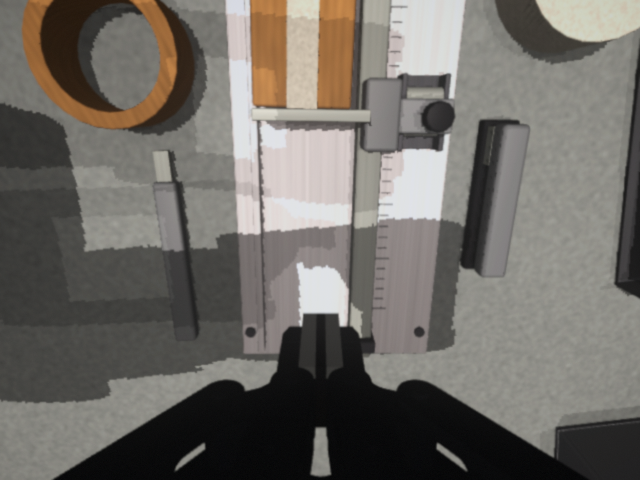

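View pics/s12.png

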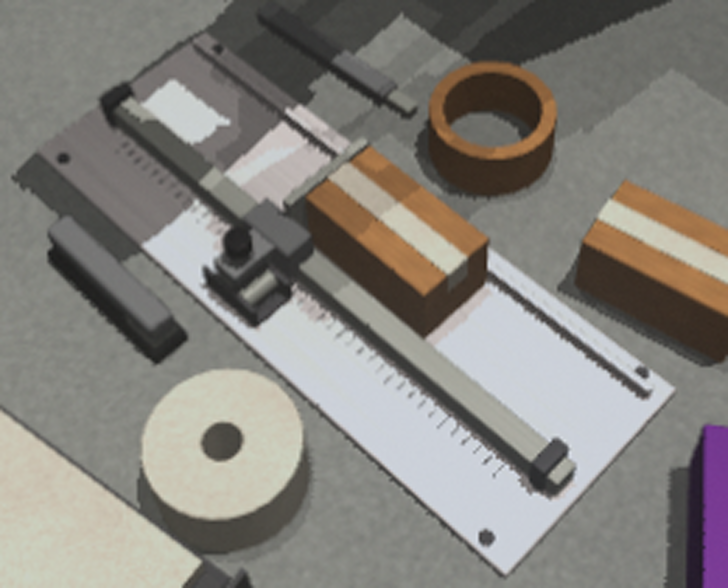

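```bash
python3 - <<'E'
from h import *
import pickle
J=np.array([[.988,-.156],[.156,.988]])
s=pickle.load(open("w12.pkl","rb"));c=cam("wrist",s)
for p in [(253,109),(370,111),(253,121),(370,122)]: print("blade",J@onz(c,p,70)[:2])
print("pin2",[J@onz(c,(425,y),28)[:2] for y in (88,98)])
print("block ends",[J@onz(c,(425,y),30)[:2] for y in (74,149)])
s=pickle.load(open("w7.pkl","rb"));c=cam("wrist",s)
print("w7",[J@onz(c,p,70)[:2] for p in [(135,341),(135,362)]],"pin2 far",J@onz(c,(508,235),28)[:2])
s=pickle.load(open("w4.pkl","rb"));c=cam("wrist",s)
print("w4 pins",[J@onz(c,p,26)[:2] for p in [(510,219),(510,249),(520,155),(520,197)]])
a=cv2.imread("pics/w12.png")[60:170,340:480];cv2.imwrite("pics/w12c.png",cv2.resize(a,None,fx=5,fy=5,interpolation=2))
E
```

```text
blade [521.76  95.9 ]
blade [599.24  96.26]
blade [521.51  88.38]
blade [599.66  89.3 ]
pin2 [array([645.63, 113.22]), array([646.38, 106.23])]
block ends [array([644.09, 122.65]), array([649.75,  69.01])]
w7 [array([522.29,  97.86]), array([521.33,  90.82])] pin2 far [645.34 116.87]
w4 pins [array([645.3 ,  91.54]), array([646.99,  79.81]), array([645.35, 114.71]), array([647.69,  99.76])]
```

View pics/w12c.png

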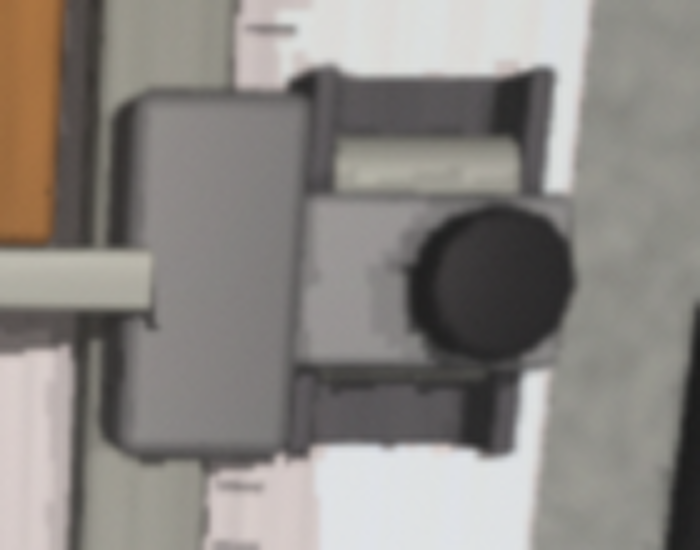

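```bash
python3 -c "
from rig import order
print(order.sign_off())"
```

```text
the job is handed in; nothing more can be done
None
```

The stop's peg is in the notch and the carton is resting flush against the blade. I handed the job in at about 20 s; the sign-off gives no verdict.

- **Stop:** I pushed the blade with the closed fingers until the peg rode over the first pin and jumped into the notch. A gentle nudge then met a firm stop at about 9 N, with the knob down, so the peg is seated.
- **Carton:** I pushed it back on its +y end face until it met the blade, where the force rose to about 7 N, below the 9 N needed to back the stop out. I then drew the arm clear.

**Last checks:**
- **Peg position:** The distance from blade to second pin in the final wrist picture is within about 1 mm of the home value. The knob had not moved in the scene view.
- **Carton and robot:** The carton looked square and flush against the blade. The robot was clear of everything, with about 0 N on the wrist.
- **Other things on the bench:** They looked unmoved by eye; I did not measure them.
- **Disagreements:** Absolute positions differed by 2–3 mm between wrist pictures and up to about 5 mm between the fixed cameras. Just after the jump, one reading put the peg about 2.5 mm short of home, and another during the nudge put it about 1.5 mm short. That is why I relied on the firm stop and the final picture.

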